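Dock the card terminal on its counter bracket

TASK

Put the card terminal back on its grey docking bracket: set it in with the wide ear of its plate in the wide slot and press it down gently, without forcing it, until the plate sits flat and both spring clips have snapped over its ears. Then push the red-knobbed bolt fully home over the ear to lock it. Leave the other things on the counter where they are.

Things in the scene. Friction and masses are not known exactly. Their poses are not given: they have to be found in the camera images.
- terminal: Card payment terminal, 100x66x19 mm, screen and keys up, screwed on an aluminium plate 4 mm thick (108x58, an ear at each end); 0.2 to 0.35 kg. Origin: centre of the plate's underside; z up, x along its length towards the screen end. Grip the terminal's straight sides: 66 mm apart in y, 4 to 23 mm above the origin, 4 mm proud of the plate. It starts flat on the counter.
- wide_ear (a point): Point under the plate's wide ear, at x = +62 mm in the terminal's frame. This ear, at the screen end, is 30 mm wide (y), 4 mm thick and reaches from x = 54 to x = 68 mm.
- narrow_ear (a point): Point under the plate's narrow ear, at x = -62 mm in the terminal's frame. This ear, at the key end, is 20 mm wide (y), 4 mm thick and reaches from x = -54 to x = -68 mm.
- bracket: Docking bracket on the counter: aluminium base plate 164x70x6 mm, fixed, and a grey head clamped on it by levelling screws, 0 to 9 mm up: its height h is not measured. Origin: centre of the base's underside; z up; x from narrow to wide slot, y to the bolt's side. Two posts at x = +-55.5 to +-78 mm hold the slots. Between them nothing rises above z = 18 mm + h, and nothing above 8 at |y| > 22.
- pad_far (a joint): Bowed spring on the floor of the wide slot, m pressed down: 0 free, when it stands 3 mm proud of the floor; 0.003 pressed level with it; about 0.0024 under a clipped-in ear. The pair pushes up with 5 N at first, 12 N at the floor. The slot, at x = 55 to 70 mm of the bracket, is 33 mm wide (ear + 3), open above and inward; its floor is at z = 20 mm + h. The plate has 1.5 mm play lengthwise.
- pad_near (a joint): The same spring on the floor of the narrow slot (x = -55 to -70 mm), which is 23 mm wide, so that the wide ear does not enter; floor at z = 20 mm + h too. In both slots the side walls rise to z = 34 mm + h, then splay out as steel lips up to 38 mm + h, which guide an ear up to 3.5 mm off.
- clip_far (a joint): Spring clip at the outer end of the wide slot: a steel leaf hinged at its foot; rad, 0 at rest, grows outward. Its bead juts 3 mm over the ear, 24.5 to 28.5 mm + h above the bracket's origin; a lead-in slopes up to 41 mm + h. A descending ear drives it to 0.15; it is back near 0 over a seated ear. Pressing both ears past takes 8 to 15 N in all, then eases; then the floor springs, then the hard floors.
- clip_near (a joint): The same kind of spring clip at the outer end of the narrow slot.
- bolt (a joint): Bolt on the bracket's head, m: 0 to 0.004 drawn back, 0.030 home. A flat bar sliding to the bracket's -y over a seated narrow ear; an ear not home blocks it. Stays where left; friction 1.5 N. Its upright red knob, 10 mm thick, stands at x = -60 mm, y = 72 mm - travel in the bracket's frame; from z = 36.5 to 55.5 mm + h it can be gripped or pushed (bar's upper side: 31.5 mm + h).
- desk_bell: Bystander: silver service bell, 83 across, 60 high, mm. Origin: centre of its underside.
- calculator: Bystander: dark desk calculator, 134x84x19 mm. Origin: centre of its underside.
- salt_shaker: Bystander: glass shaker with steel cap, 42 across, 85 high, mm. Origin: centre of its underside.
- sticky_pad: Bystander: yellow pad of sticky notes, 76x76x11 mm. Origin: centre of its underside.
- coin_roll0: Bystander: paper roll of coins, lying, 21x74x21 mm. Origin: centre of its underside.
- marker_red: Bystander: red felt marker, lying, 14x132x17 mm. Origin: centre of its underside.
- marker_black: Bystander: black felt marker, lying, 14x138x17 mm. Origin: centre of its underside.
- lighter: Bystander: small teal pocket lighter, lying, 24x78x14 mm. Origin: centre of its underside.

How it is judged (in metres and radians):
On the way, in this order (a step that is already met when the one before it is completed fails the run):
1. The terminal's plate sits flat and pressed home, wide ear in the wide slot, both clips snapped back over the ears, the bolt not yet across (value of joint each of pad_far, pad_near above 0.0016 m and value of joint each of clip_far, clip_near below 0.04 rad and z of each of wide_ear, narrow_ear in the frame of bracket below 0.0315 m and angle between terminal's own z axis and vertical below 0.02 rad and horizontal distance between bracket and terminal below 0.004 m and x of wide_ear in the frame of bracket above 0.05 m and value of joint bolt below 0.008 m), for 0.2 s.
2. The bolt is pushed fully home across the seated ear (value of joint each of pad_far, pad_near above 0.0016 m and value of joint each of clip_far, clip_near below 0.04 rad and z of each of wide_ear, narrow_ear in the frame of bracket below 0.0315 m and angle between terminal's own z axis and vertical below 0.02 rad and horizontal distance between bracket and terminal below 0.004 m and x of wide_ear in the frame of bracket above 0.05 m and value of joint bolt above 0.027 m), for 0.2 s.
At the end, for the whole second after the job is handed in: The terminal rests clipped in the bracket, wide ear in the wide slot: level within 0.02 rad, origin within 4 mm of the bracket's in plan, ears at most 31.5 mm up, both floor springs pressed over 1.6 mm, both clips within 0.04 rad of rest, the bolt at least 27 mm home (all of step 2 and linear speed of terminal below 0.02 m/s); the robot touches nothing.
It fails at once if A floor of the slots is pressed with more than 10 N by the terminal's plate (the springs and clips apart) (contact force between terminal and head_c0 above 10 N or contact force between terminal and head_c6 above 10 N).
It fails at once if The terminal bears on all parts of the bracket together with more than 100 N (contact force between terminal and bracket above 100 N).
It fails at once if Another thing on the counter is pushed more than 20 mm from its place (distance of any of desk_bell, calculator, salt_shaker, sticky_pad, coin_roll0, marker_red, marker_black, lighter from where it was at the start of the episode above 0.02 m).
It also fails if it takes over 58 s, if anything falls off the work surface, if the arm or the gripper's body presses on something with over 40 N, if the wrist force passes 120 N, or if a joint passes its speed limit or range.

ROBOT

A 7-joint arm with a two-finger parallel gripper is mounted at the origin on a cart in front of the work surface, level with it; the furniture and walls round the work are solid. World frame = base frame: x ahead of the robot, y to its left, z up, the work surface at z = 0. Lengths are in mm, angles in rad, forces in N, time in s.
With the tool pointing down it reaches from about 350 to 900 mm from the base axis. Payload 8.1 kg.
Tool frame: the origin (TCP) lies midway between the tips of the shut fingers; the grasp point (between the pads) lies 19 mm behind it; z points along the fingers, y is the line along which they close (so a half turn about z gives the same grasp; the last joint's range is limited). The gripper opens to 92 mm and grips with 3 to 60 N. Pads are 19 mm wide; open, the fingers measure 130 mm over their backs; the gripper's body (75 mm by 190 mm) begins 47 mm behind the grasp point.
Start: joints at [1.058, 0.434, 0.025, 1.573, -0.012, 1.134, -0.075], TCP at [248.995, -573.274, 226.742] pointing down, gripper open.
Joint ranges: [-2.62, 2.62], [-0.44, 2.09], [-1.27, 1.32], [0.08, 2.57], [-1.32, 4.46], [0.12, 2], [-2.74, 2.74]. Speed limits (rad/s): [2.22, 2.22, 3.01, 3.01, 3.14, 3.14, 3.14].

INTERFACE

Orientations are given as a 3x3 rotation matrix whose columns are the frame's x, y, z axes.
In Python, from station import r gives the robot as it stands.
- The arm moves only by the tool apply_moves, never from a script. Its argument "rows" is a list of rows, each a list of 7 numbers: the opening, from -1 (shut) to 1 (fully open), then the shift along the tool's x, y, z in mm, then the turn, a rotation vector about the tool's x, y, z in units of 5 degrees (1.0 is 5 degrees). In form: [[gripper, dx, dy, dz, ax, ay, az], ...]. A call has exactly 10 rows; each row shifts and turns the commanded pose from where the row before left it, along the tool's axes as they then stand; what a row does not reach is not made up. A row lasts 1/12 s, in which the tool goes at most 41.7 mm and 7.16 degrees, less where a joint would pass 70% of its speed; a pose out of reach is approached as far as the arm can. A call with a gripper value outside its range is refused whole. The fingers move at their own pace and stop on an object; the grip force is fixed at half the most. Time passes only in rows, so rows that do not move let the fingers close, or fill a call up. It gives the time, the measured TCP pose, the force, the opening and the grip force at its end, in the units of the state.
- r.get_obs(): the state, without advancing time (a new reading comes with each control period).
- r.capture(name): name is "scene" or "side" or "wrist"; returns the picture (400x640x3 uint8, red, green, blue); there is no depth.
- r.camera_info(name): a dict with "vertical_fov" (degrees; the focal length in pixels is half the picture's height over the tangent of half this angle, whatever the lens; pixels are square), "cx", "cy" (the principal point, pixels), "world_from_camera" (4x4, takes a point from camera to world coordinates). Camera axes: x right, y down, z forward; pixel columns grow to the right and rows downward; lengths in mm; the calibration is good to about 2 mm. A picture is of the moment at which its call begins: read the wrist's pose just before it. camera_info takes no time and is no camera call; for the wrist camera it gives the pose at the moment of the call.
- r.close_job(): hands the job in; it is judged then, once.
The state is a dict: "clock": time; "joints": joint angles; "qd": joint speeds; "joint_efforts": joint torques, N m; "tcp_pos": TCP position; "tcp_rot": TCP orientation; "wrist_force": force on the tool from outside, world axes, zero at the start; "ft_torque": the same for the moment, N m; "finger_gap": finger opening in mm; "gripper_force": force on a finger pad.
Only numpy, scipy, OpenCV 4.12 (cv2) and the standard library are available. Lean on these libraries where they do the work, as an engineer would, in place of code of your own. Each camera call takes 0.05 s, during which the arm holds its last target. There are 200 camera calls.

## Working session

There is one attempt and no reset: what is moved stays moved. The work goes in short steps, Python scripts to look and compute and a tool call to move; the robot and the scene stay as the last step left them, time stands still between calls to the robot, and variables do not carry over. Pictures are saved under pics/ and viewed, at most 10 in all, crops included, and the job is handed in when it is done.

Besides the shell and the picture viewer there is one more tool, called after "Call:" as name([rows], argument=value, ...), one row to a line, values as JSON. apply_moves: Moves the arm, as the interface text tells. Its arguments: {"type":"object","properties":{"rows":{"type":"array"}},"required":["rows"]}

```bash
mkdir -p pics; python3 - <<'E'
from station import r
import cv2,numpy as np
for n in ["scene","side","wrist"]:
    i=r.camera_info(n); print(n,i["vertical_fov"],i["cx"],i["cy"],np.round(i["world_from_camera"],3).tolist())
    cv2.imwrite(f"pics/{n}.png",r.capture(n)[:,:,::-1])
a=cv2.imread("pics/scene.png");b=cv2.imread("pics/side.png")
o=r.get_obs();print(o["clock"],o["tcp_pos"],np.round(o["tcp_rot"],3).tolist(),o["finger_gap"],o["wrist_force"])
E
ls
```

```text
scene 44.97191989170912 316.95494605213713 201.05400216514866 [[0.981, 0.114, -0.154, 811.23], [0.191, -0.653, 0.733, -961.015], [-0.017, -0.749, -0.662, 957.835], [0.0, 0.0, 0.0, 1.0]]
side 51.617127345891696 321.118321324209 197.12426621222207 [[0.996, -0.066, 0.067, 512.596], [-0.093, -0.559, 0.824, -883.915], [-0.017, -0.827, -0.563, 672.358], [0.0, 0.0, 0.0, 1.0]]
wrist 63.11334533614925 314.95344191485555 200.41823908149692 [[0.397, -0.882, -0.254, 318.597], [-0.918, -0.382, -0.109, -543.923], [-0.001, 0.276, -0.961, 381.855], [0.0, 0.0, 0.0, 1.0]]
0.15 [ 248.79999072 -572.91550579  226.11728389] [[0.917, 0.398, -0.001], [0.398, -0.917, 0.001], [-0.0, -0.001, -1.0]] 91.69792914464985 [ 0.6197002  -0.11246808 -0.4151648 ]
pics
```

View pics/scene.png

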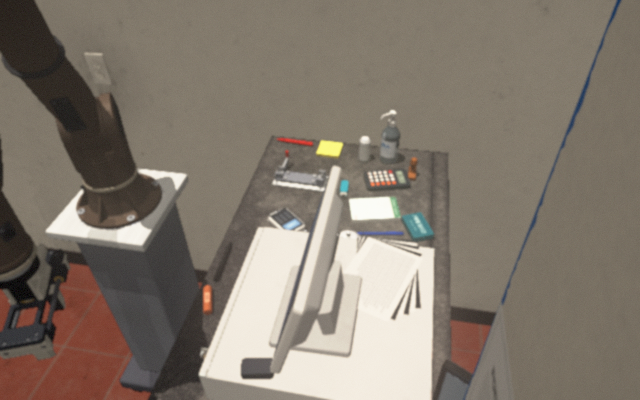

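View pics/side.png

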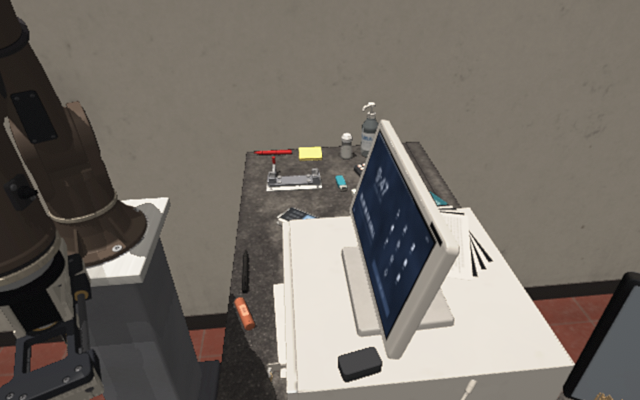

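Terminal is at about scene (287,220). The bracket is at (300,178), with its red knob at (287,155). A white box and a monitor stand nearer the cameras. I'll compute rough positions and enlarge.

```bash
cat > h.py <<'E'
from station import r
import cv2,numpy as np
def K(n):
    i=r.camera_info(n); f=200/np.tan(np.radians(i["vertical_fov"]/2)); return f,i["cx"],i["cy"],np.array(i["world_from_camera"])
def ray(n,u,v,z,k=None):
    f,cx,cy,T=k or K(n); d=T[:3,:3]@np.array([(u-cx)/f,(v-cy)/f,1]); c=T[:3,3]
    return c+d*(z-c[2])/d[2]
def proj(n,p,k=None):
    f,cx,cy,T=k or K(n); q=T[:3,:3].T@(np.array(p,float)-T[:3,3]); return np.array([f*q[0]/q[2]+cx,f*q[1]/q[2]+cy])
E
python3 - <<'E'
from h import *
for u,v,z in [(287,220,20),(300,178,20),(287,155,50),(325,172,40),(278,176,0),(326,186,0),(345,187,10),(262,230,100),(335,170,300)]: print(u,v,np.round(ray("scene",u,v,z)))
for u,v,z in [(295,215,20),(294,180,30),(283,222,100),(242,270,15),(243,312,15)]: print("side",u,v,np.round(ray("side",u,v,z)))
a=cv2.imread("pics/scene.png")[130:240,225:365];b=cv2.imread("pics/side.png")[130:240,235:375]
o=[cv2.resize(x,None,fx=5.5,fy=5.5,interpolation=2)[:300*2][:598] for x in (a,b)]
cv2.imwrite("pics/c1.png",cv2.resize(a,None,fx=5.4,fy=5.4,interpolation=2))
E
```

```text
287 220 [525. -16.  20.]
300 178 [520. 174.  20.]
287 155 [464. 245.  50.]
325 172 [596. 192.  40.]
278 176 [443. 196.  -0.]
326 186 [602. 173.   0.]
345 187 [663. 167.  10.]
262 230 [ 496. -143.  100.]
335 170 [ 678. -124.  300.]
side 295 215 [514.  -4.  20.]
side 294 180 [518. 156.  30.]
side 283 222 [ 486. -135.  100.]
side 242 270 [ 387. -191.   15.]
side 243 312 [ 396. -312.   15.]
```

View pics/c1.png

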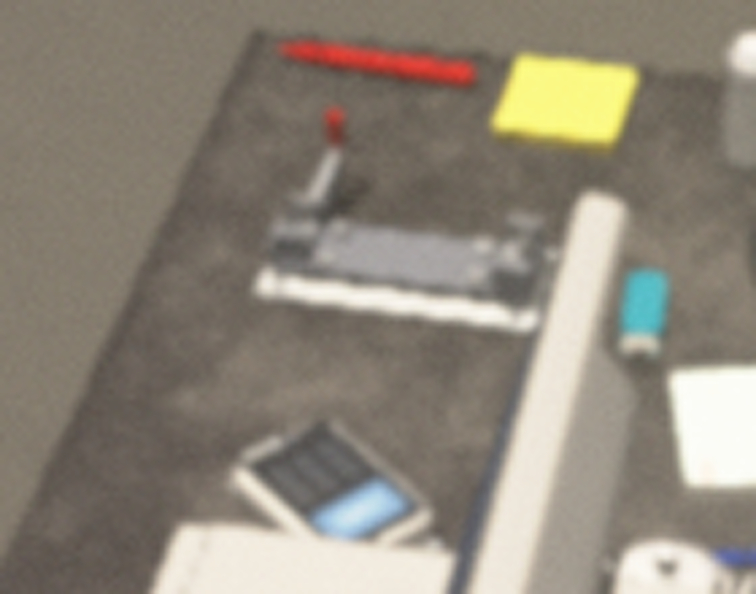

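```bash
cat >> h.py <<'E'
def tri(*obs):
    A=np.zeros((3,3));b=np.zeros(3)
    for o in obs:
        n,u,v=o[:3];f,cx,cy,T=o[3] if len(o)>3 else K(n)
        d=T[:3,:3]@np.array([(u-cx)/f,(v-cy)/f,1]);d/=np.linalg.norm(d);P=np.eye(3)-np.outer(d,d);A+=P;b+=P@T[:3,3]
    return np.linalg.solve(A,b)
def togo(pos,yaw,o=None):
    "tool-frame shift and turn (5deg units) to get to pos with tool pointing down, tool x at yaw"
    from scipy.spatial.transform import Rotation as Ro
    o=o or r.get_obs();R=np.array(o["tcp_rot"]);c,s=np.cos(yaw),np.sin(yaw)
    G=np.array([[c,s,0],[s,-c,0],[0,0,-1]])
    print("t",round(o["clock"],2),"tcp",np.round(o["tcp_pos"],1),"go",np.round(R.T@(np.array(pos)-o["tcp_pos"]),1),"turn",np.round(Ro.from_matrix(R.T@G).as_rotvec()/np.radians(5),2))
E
python3 - <<'E'
from h import *
print("mon far top",tri(("scene",335,168),("side",382,122)))
print("drawer far left top",tri(("scene",261,228),("side",283,221)))
print("mon near top",tri(("scene",275,360),("side",393,355)))
print("bottle top",tri(("scene",390,113),("side",370,105)))
o=r.get_obs()
togo([280,-400,380],0.0)
togo([430,0,380],0.0)
E
```

```text
mon far top [ 686.5793939  -183.2204718   352.68898679]
drawer far left top [ 487.15545521 -127.4873176    93.89153089]
mon near top [ 636.57379992 -529.06566939  160.6620293 ]
bottle top [772.42472681 340.43801506 176.37863393]
t 0.15 tcp [ 248.8 -572.9  226.1] go [  97.5 -146.4 -153.7] turn [-0.01  0.    4.7 ]
t 0.15 tcp [ 248.8 -572.9  226.1] go [ 394.4 -453.5 -153.4] turn [-0.01  0.    4.7 ]
```

Call:
apply_moves([
  [1,16,-23,-18,0,0,0],
  [1,16,-23,-18,0,0,0],
  [1,16,-23,-18,0,0,0],
  [1,16,-23,-18,0,0,0],
  [1,16,-23,-18,0,0,0],
  [1,16,-23,-18,0,0,0],
  [1,16,-23,-18,0,0,0],
  [1,27,-24,0,0,0,0],
  [1,27,-24,0,0,0,0],
  [1,27,-24,0,0,0,0],
])

```text
clock: 0.98
tcp_pos: [333.4, -281.2, 353.1]
tcp_rot: [[0.918, 0.398, 0.001], [0.398, -0.918, -0.001], [0.0, 0.001, -1.0]]
wrist_force: [0.8, 0.3, -0.9]
finger_gap: 91.8
gripper_force: 0.0
```

Call:
apply_moves([
  [1,27,-24,0,0,0,0],
  [1,27,-24,0,0,0,0],
  [1,27,-24,0,0,0,0],
  [1,27,-24,0,0,0,0],
  [1,28,-25,0,0,0,0],
  [1,28,-25,0,0,0,0],
  [1,28,-25,0,0,0,0],
  [1,28,-25,0,0,0,0],
  [1,0,0,0,0,0,0],
  [1,0,0,0,0,0,0],
])

```text
clock: 1.82
tcp_pos: [457.2, -13.0, 352.4]
tcp_rot: [[0.915, 0.403, -0.001], [0.403, -0.915, 0.001], [-0.0, -0.001, -1.0]]
wrist_force: [0.1, -0.6, 0.0]
finger_gap: 91.8
gripper_force: 0.0
```

```bash
python3 - <<'E'
from h import *
k=K("wrist");im=r.capture("wrist");cv2.imwrite("pics/w1.png",im[:,:,::-1])
import pickle;pickle.dump(k,open("w1.pkl","wb"))
o=r.get_obs();print(o["clock"],o["tcp_pos"],np.round(o["tcp_rot"],3).tolist(),np.round(k[3],3).tolist())
E
```

```text
1.8667 [456.80729396 -14.88101625 352.37693195] [[0.917, 0.4, -0.001], [0.4, -0.917, -0.0], [-0.001, -0.0, -1.0]] [[0.402, -0.88, -0.253, 526.852], [-0.916, -0.386, -0.111, 16.308], [-0.0, 0.276, -0.961, 508.228], [0.0, 0.0, 0.0, 1.0]]
```

View pics/w1.png

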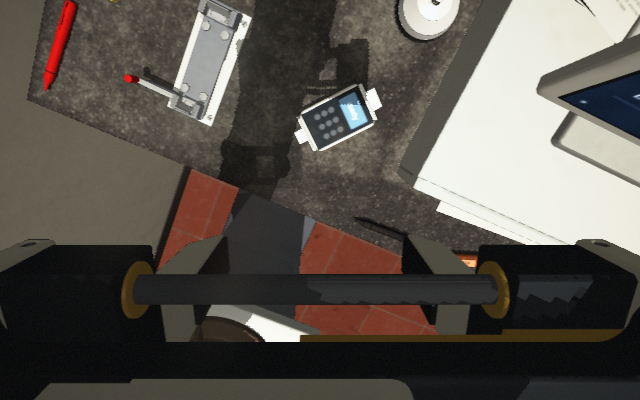

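The wrist view shows the terminal with its wide ear at (373,98) and narrow ear at (301,137). The bracket runs from (190,105) at the narrow end to (222,15), with the knob at (131,78). I'll enlarge this.

```bash
python3 - <<'E'
import cv2
a=cv2.imread("pics/w1.png")[0:160,115:390]
cv2.imwrite("pics/w1c.png",cv2.resize(a,None,fx=2.9,fy=2.9,interpolation=2)[:, :798])
a=cv2.imread("pics/w1.png")
E
```

```text
(no output)
```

View pics/w1c.png

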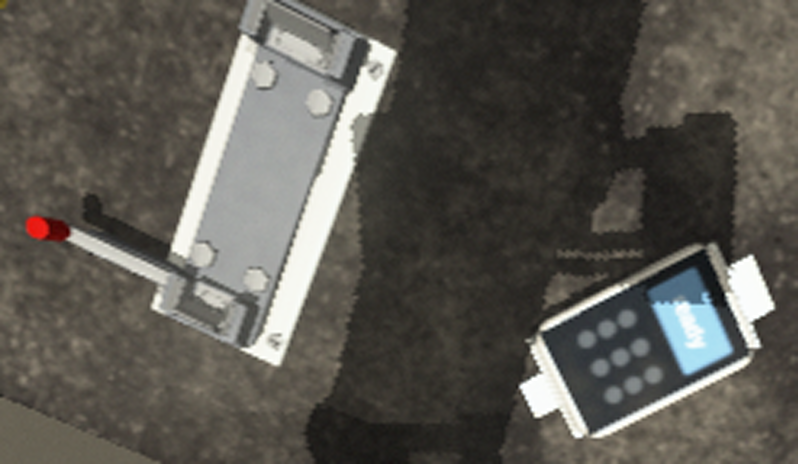

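```bash
python3 - <<'E'
from h import *
import pickle;k=pickle.load(open("w1.pkl","rb"))
P=lambda u,v,z:ray("wrist",u/2.9+115,v/2.9,z,k)
w1,w2,n1,n2=[P(*q,4) for q in [(753,256),(775,304),(520,386),(535,418)]]
w=(w1+w2)/2;n=(n1+n2)/2
print("ears w",w,np.linalg.norm(w1-w2),"n",n,np.linalg.norm(n1-n2),"len",np.linalg.norm(w-n),"c",(w+n)/2,"yaw",np.arctan2(*(w-n)[1::-1]))
a,b,c=[P(*q,6) for q in [(395,50),(280,365),(153,308)]]
print("base",a,b,c,np.linalg.norm(a-b),np.linalg.norm(c-b),"yaw",np.arctan2(*(a-b)[1::-1]),np.arctan2(*(c-b)[1::-1])-np.pi/2,"ctr",(a+c)/2)
print("knob top",P(38,226,58))
T=P(*[(535+752)/2,(341+345)/2],23);print("body c",T)
for q in [(716,246),(752,350),(590,436),(535,335)]: print(P(*q,23))
E
```

```text
ears w [577.61910152 -63.65871251   4.        ] 26.401042089906987 n [472.83722652  22.85646941   4.        ] 18.308045069847495 len 135.8827363265618 c [525.22816402 -20.40112155   4.        ] yaw -0.6901981843816598
base [600.25979022 144.77618307   6.        ] [438.94631154 147.89791526   6.        ] [439.92605585 216.45753265   6.        ] 161.34368167202396 68.56661750236316 yaw -0.019349546044741765 -0.014289426712036368 ctr [520.09292304 180.61685786   6.        ]
knob top [462.31488097 253.01697395  58.        ]
body c [524.87549663 -19.0689685   23.        ]
[580.46479049 -32.16622051  23.        ]
[543.55646048 -70.11627716  23.        ]
[471.91498913 -13.32251934  23.        ]
[506.71122939  31.96606136  23.        ]
```

```bash
python3 - <<'E'
from h import *
import pickle;k=pickle.load(open("w1.pkl","rb"))
for u,v in [(403,170),(480,20),(415,182),(440,212)]: print(np.round(ray("wrist",u,v,94,k)))
print("tri",tri(("wrist",403,170,k),("scene",261,228),("side",283,221)),tri(("wrist",414,180,k),("scene",261,228),("side",283,221)))
print(np.round(r.get_obs()["joints"],2))
togo([525,-20,100],-0.69);togo([525,-20,3.5],-0.69)
E
python3 -c "
import cv2
a=cv2.imread('pics/w1.png')[100:250,340:540]
cv2.imwrite('pics/w1d.png',cv2.resize(a,None,fx=4,fy=4,interpolation=2))"
```

```text
[ 501. -119.   94.]
[ 690. -118.   94.]
[ 493. -141.   94.]
[ 470. -191.   94.]
tri [ 490.95804876 -122.14363625   89.26404096] [ 490.94379201 -135.72777944  101.06267185]
[ 0.35  0.11 -0.47  1.72  0.05  1.33 -1.3 ]
t 1.87 tcp [456.8 -14.9 352.4] go [ 60.7  32.  252.3] turn [0.000e+00 1.000e-02 1.262e+01]
t 1.87 tcp [456.8 -14.9 352.4] go [ 60.8  32.  348.8] turn [0.000e+00 1.000e-02 1.262e+01]
```

View pics/w1d.png

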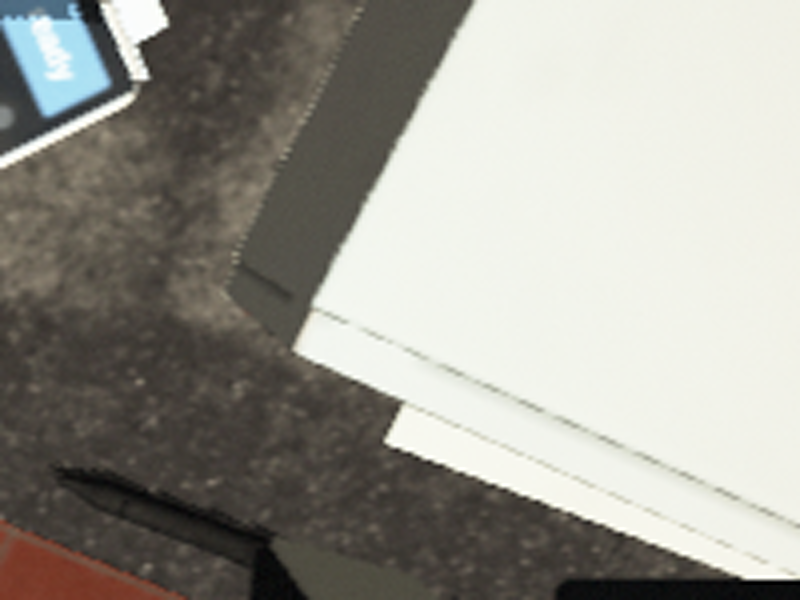

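Call:
apply_moves([
  [1,0,0,18,0,0,1.26],
  [1,0,0,18,0,0,1.26],
  [1,0,0,18,0,0,1.26],
  [1,0,0,18,0,0,1.26],
  [1,0,0,18,0,0,1.26],
  [1,0,0,18,0,0,1.26],
  [1,0,0,18,0,0,1.26],
  [1,0,0,18,0,0,1.26],
  [1,0,0,18,0,0,1.26],
  [1,0,0,18,0,0,1.26],
])

```text
clock: 2.7
tcp_pos: [456.4, -17.2, 171.9]
tcp_rot: [[0.766, -0.643, -0.0], [-0.643, -0.766, -0.001], [0.0, 0.001, -1.0]]
wrist_force: [-0.3, -0.4, 0.2]
finger_gap: 91.9
gripper_force: 0.0
```

```bash
python3 - <<'E'
from h import *
togo([525,-20,100],-0.69)
print(np.round(r.get_obs()["joints"],2))
E
```

```text
t 2.7 tcp [456.4 -17.2 171.9] go [ 54.3 -41.9  71.9] turn [ 0.01 -0.01 -0.09]
[ 0.21  0.25 -0.35  2.02  0.11  0.89 -2.46]
```

Call:
apply_moves([
  [1,11,-8.4,14.4,0,0,0],
  [1,11,-8.4,14.4,0,0,0],
  [1,11,-8.4,14.4,0,0,0],
  [1,11,-8.4,14.4,0,0,0],
  [1,10.5,-8.4,14.4,0,0,-0.1],
  [1,0,0,20,0,0,0],
  [1,0,0,20,0,0,0],
  [1,0,0,20,0,0,0],
  [1,0,0,0,0,0,0],
  [1,0,0,0,0,0,0],
])

```text
clock: 3.53
tcp_pos: [524.7, -19.0, 40.2]
tcp_rot: [[0.776, -0.631, -0.002], [-0.631, -0.776, -0.001], [-0.001, 0.002, -1.0]]
wrist_force: [0.8, 0.6, 0.2]
finger_gap: 92.1
gripper_force: 0.0
```

```bash
python3 - <<'E'
from h import *
import pickle
k=K("wrist");im=r.capture("wrist");pickle.dump(k,open("w2.pkl","wb"))
cv2.imwrite("pics/w2.png",im[:,:,::-1])
togo([525,-20,3.5],-0.69)
E
```

```text
t 3.58 tcp [525.6 -18.6  41.2] go [ 0.4  1.4 37.7] turn [ 0.01 -0.    0.09]
```

View pics/w2.png

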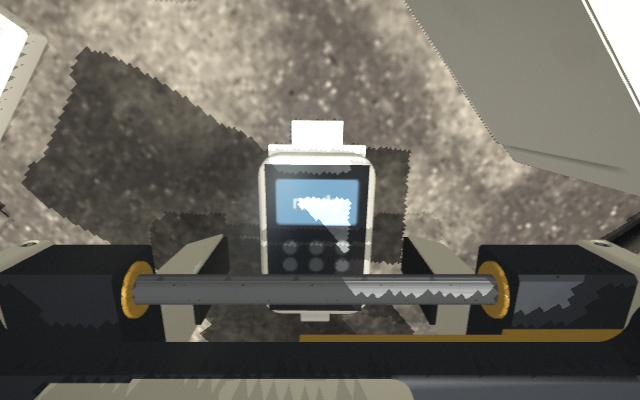

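The terminal lies centred between the fingers. The wide ear's outer edge is at rows 120-121, columns 292-343, and the narrow ear's outer edge is at (315,321).

```bash
python3 - <<'E'
from h import *
import pickle;k=pickle.load(open("w2.pkl","rb"))
w1,w2,n=[ray("wrist",*q,4,k) for q in [(292,120.5),(343,121),(315,321)]]
w=(w1+w2)/2;c=(w+n)/2
print(np.linalg.norm(w1-w2),np.linalg.norm(w-n),c,np.arctan2(*(w-n)[1::-1]))
togo([c[0],c[1],3.5],np.arctan2(*(w-n)[1::-1]))
E
```

```text
29.233514439898197 133.73974921868847 [525.56805072 -20.20925989   4.        ] -0.694661992983204
t 3.58 tcp [525.6 -18.6  41.2] go [ 1.   1.3 37.7] turn [ 0.01 -0.    0.14]
```

Call:
apply_moves([
  [1,0.5,1.3,10,0,0,0.12],
  [1,0.4,0,10,0,0,0],
  [1,0,0,10,0,0,0],
  [1,0,0,7,0,0,0],
  [1,0,0,0,0,0,0],
  [-1,0,0,0,0,0,0],
  [-1,0,0,0,0,0,0],
  [-1,0,0,0,0,0,0],
  [-1,0,0,0,0,0,0],
  [-1,0,0,0,0,0,0],
])

```text
clock: 4.42
tcp_pos: [525.7, -19.3, 4.1]
tcp_rot: [[0.77, -0.638, 0.0], [-0.638, -0.77, -0.0], [0.0, -0.0, -1.0]]
wrist_force: [-1.2, -1.2, 1.0]
finger_gap: 65.8
gripper_force: 30.0
```

Call:
apply_moves([
  [-1,0,0,0,0,0,0],
  [-1,0,0,0,0,0,0],
  [-1,0,0,-5,0,0,0],
  [-1,0,0,-10,0,0,0],
  [-1,0,0,-15,0,0,0],
  [-1,0,0,-20,0,0,0],
  [-1,0,0,-20,0,0,0],
  [-1,0,0,-20,0,0,0],
  [-1,0,0,-15,0,0,0],
  [-1,0,0,0,0,0,0],
])

```text
clock: 5.25
tcp_pos: [527.5, -18.9, 112.2]
tcp_rot: [[0.77, -0.638, 0.005], [-0.638, -0.77, 0.0], [0.004, -0.003, -1.0]]
wrist_force: [0.3, -0.4, -2.7]
finger_gap: 66.1
gripper_force: 30.0
```

```bash
python3 - <<'E'
from h import *
import pickle
k=K("wrist");im=r.capture("wrist");pickle.dump(k,open("w3.pkl","wb"))
cv2.imwrite("pics/w3.png",im[:,:,::-1])
o=r.get_obs();print(o["tcp_pos"],np.round(o["tcp_rot"],4).tolist(),o["wrist_force"],o["ft_torque"])
togo([520,180.6,115],-0.017)
cv2.imwrite("pics/w3c.png",cv2.resize(im[90:340,220:420,::-1],None,fx=2.4,fy=2.4,interpolation=2))
E
```

```text
[526.63959479 -19.02230875 110.47968483] [[0.7702, -0.6378, 0.0035], [-0.6378, -0.7702, 0.0], [0.0027, -0.0023, -1.0]] [-1.04543452 -0.20972791 -1.88370345] [ 0.09574676  0.00349124 -0.0449594 ]
t 5.3 tcp [526.6 -19.  110.5] go [-132.4 -149.5   -4.5] turn [-0.01 -0.04 -7.73]
```

View pics/w3c.png

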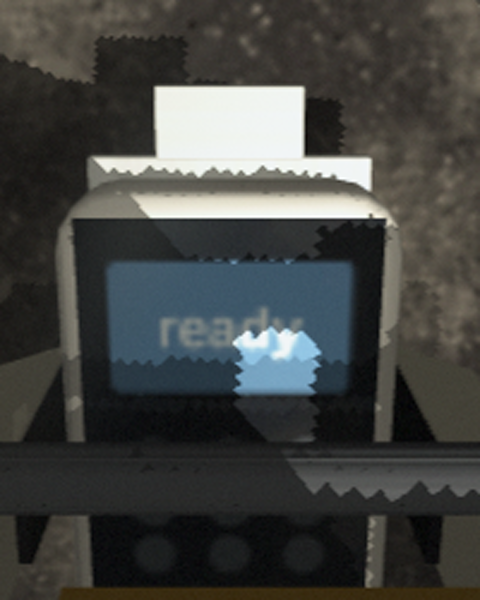

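Held level. The wide ear's outer edge is at px (284.6–346.7, 125.8), which gives the terminal's offset in the grip.

```bash
python3 - <<'E'
from h import *
import pickle;k=pickle.load(open("w3.pkl","rb"))
p=np.array([526.64,-19.02,110.48]);R=np.array([[0.7702,-0.6378,0.0035],[-0.6378,-0.7702,0],[0.0027,-0.0023,-1]])
for q in [(284.6,125.8),(346.7,125.8)]: print(R.T@(ray("wrist",*q,110.5,k)-p))
E
```

```text
[ 67.91003565 -15.41868608   0.19748465]
[67.88426433 13.96252471  0.13182729]
```

Call:
apply_moves([
  [-1,-16,-6,-22,0,0,0],
  [-1,-26,-9.5,-27.5,0,0,0],
  [-1,-26,-9.5,-27.5,0,0,0],
  [-1,-26,-9.5,-27.5,0,0,0],
  [-1,-26,-9.5,-27.5,0,0,0],
  [-1,-26,-9.5,-27.5,0,0,0],
  [-1,-26,-9.5,-27.5,0,0,0],
  [-1,-26,-9.5,-27.5,0,0,0],
  [-1,-12,-6,-6,0,0,-0.5],
  [-1,0,0,0,0,0,-1],
])

```text
clock: 6.13
tcp_pos: [423.2, 160.6, 308.4]
tcp_rot: [[0.851, -0.525, -0.0], [-0.525, -0.851, -0.005], [0.003, 0.004, -1.0]]
wrist_force: [-0.2, 0.3, -3.6]
finger_gap: 66.1
gripper_force: 30.0
```

Call:
apply_moves([
  [-1,0,0,0,0,0,-1.1],
  [-1,0,0,0,0,0,-1.1],
  [-1,0,0,0,0,0,-1.1],
  [-1,0,0,0,0,0,-1.1],
  [-1,0,0,0,0,0,-1.1],
  [-1,0,0,0,0,0,-0.7],
  [-1,0,0,0,0,0,0],
  [-1,0,0,0,0,0,0],
  [-1,0,0,0,0,0,0],
  [-1,0,0,0,0,0,0],
])

```text
clock: 6.97
tcp_pos: [424.4, 157.2, 307.7]
tcp_rot: [[1.0, -0.021, -0.001], [-0.021, -1.0, -0.006], [-0.001, 0.006, -1.0]]
wrist_force: [0.1, 0.0, -2.5]
finger_gap: 65.6
gripper_force: 30.0
```

```bash
python3 - <<'E'
from h import *
import pickle
k=K("wrist");im=r.capture("wrist");pickle.dump(k,open("w4.pkl","wb"))
cv2.imwrite("pics/w4.png",im[:,:,::-1])
togo([520,180.6,115],-0.017)
for X in [(-82,-35,6),(-82,35,6),(82,-35,6),(82,35,6),(-60,72,60)]: print(X,proj("wrist",[520+X[0]+.017*X[1],180.6+X[1]-.017*X[0],X[2]],k))
E
```

```text
t 7.02 tcp [424.5 157.3 307.8] go [ 95.2 -26.4 192.6] turn [ 0.07  0.01 -0.04]
(-82, -35, 6) [320.25750809 153.17434553]
(-82, 35, 6) [270.34066703 153.47983235]
(82, -35, 6) [320.16580195  23.26478749]
(82, 35, 6) [264.73566921  23.49742908]
(-60, 72, 60) [233.78635238 141.77767807]
```

```bash
python3 - <<'E'
import cv2
a=cv2.imread("pics/w4.png")[5:165,215:345]
cv2.imwrite("pics/w4c.png",cv2.resize(a,None,fx=3.7,fy=3.7,interpolation=2))
E
```

```text
(no output)
```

View pics/w4c.png

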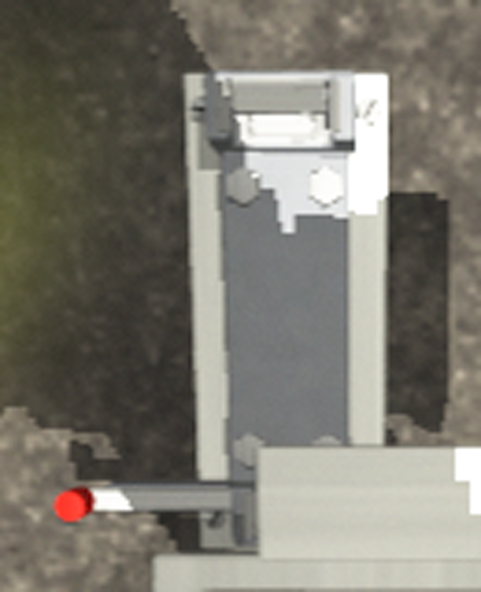

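The bracket base is clear: far edge at crop row 72.5 (columns 185–388), narrow left corner at (202,552), knob at (72,503).

```bash
python3 - <<'E'
from h import *
import pickle;k=pickle.load(open("w4.pkl","rb"))
P=lambda x,y,z:ray("wrist",215+x/3.7,5+y/3.7,z,k)
a,b,c,d=[P(*q,6) for q in [(185,72.5),(388,72.5),(202,552),(385,440)]]
print(a,b,c,d,np.linalg.norm(a-b),np.linalg.norm(a-c),"yaw",[np.arctan2(*(p-q)[1::-1]) for p,q in [(a,c),(b,d)]],"ctr",(b+c)/2)
for h in (0,4.5,9):
  print("knob",P(72,503,55.5+h)-(b+c)/2)
  # wide slot: inner faces of the lips/walls, slot width
  print([P(x,110,38+h)-(b+c)/2 for x in (230,329)])
E
```

```text
[601.34163626 213.95320755   6.        ] [599.89948393 144.61362648   6.        ] [437.62573192 218.09947673   6.        ] [477.45539403 147.93322174   6.        ] 69.35457668260194 163.76840013235628 yaw [np.float64(-0.025320588445918012), np.float64(-0.027104471183585045)] ctr [518.76260792 181.3565516    6.        ]
knob [-56.97953295  72.42852528  49.5       ]
[array([64.41874788, 14.84707646, 32.        ]), array([ 63.75430862, -16.84674248,  32.        ])]
knob [-56.55291952  71.35011637  54.        ]
[array([63.54377322, 14.42206984, 36.5       ]), array([ 62.8863618 , -16.93652082,  36.5       ])]
knob [-56.12630609  70.27170746  58.5       ]
[array([62.66879857, 13.99706323, 41.        ]), array([ 62.01841497, -17.02629916,  41.        ])]
```

```bash
python3 - <<'E'
from h import *
togo([518.8,181.2,70],-0.026)
E
```

```text
t 7.02 tcp [424.5 157.3 307.8] go [ 94.  -27.3 237.6] turn [0.07 0.01 0.06]
```

Call:
apply_moves([
  [-1,13,-4,20,0,0,0.06],
  [-1,16,-4.3,30,0,0,0],
  [-1,16,-5,33,0,0,0],
  [-1,16,-5,33,0,0,0],
  [-1,16,-5,33,0,0,0],
  [-1,17,-4,33,0,0,0],
  [-1,0,0,28,0,0,0],
  [-1,0,0,12,0,0,0],
  [-1,0,0,0,0,0,0],
  [-1,0,0,0,0,0,0],
])

```text
clock: 7.85
tcp_pos: [518.8, 181.2, 85.6]
tcp_rot: [[1.0, -0.025, -0.002], [-0.025, -1.0, -0.006], [-0.002, 0.006, -1.0]]
wrist_force: [0.2, 0.3, -1.4]
finger_gap: 65.5
gripper_force: 30.0
```

```bash
python3 - <<'E'
from h import *
togo([518.8,181.2,58],-0.026)
o=r.get_obs();print(np.round(o["wrist_force"],2),np.round(o["ft_torque"],3),np.round(o["tcp_rot"],4).tolist(),np.round(o["joints"],2))
E
```

```text
t 7.85 tcp [518.8 181.2  85.6] go [ 0.  -0.2 27.6] turn [0.07 0.02 0.01]
[ 0.2   0.33 -1.37] [ 0.048 -0.028  0.031] [[0.9997, -0.0251, -0.0017], [-0.0252, -0.9997, -0.0061], [-0.0015, 0.0061, -1.0]] [-0.27  0.49 -0.23  1.9   0.16  0.78 -2.18]
```

Call:
apply_moves([
  [-1,0,0,6,0.07,0,0],
  [-1,0,0,8,0,0,0],
  [-1,0,0,8,0,0,0],
  [-1,0,0,5,0,0,0],
  [-1,0,0,2,0,0,0],
  [-1,0,0,1,0,0,0],
  [-1,0,0,1,0,0,0],
  [-1,0,0,1,0,0,0],
  [-1,0,0,0,0,0,0],
  [-1,0,0,0,0,0,0],
])

```text
clock: 8.68
tcp_pos: [519.2, 181.2, 54.2]
tcp_rot: [[1.0, -0.025, 0.0], [-0.025, -1.0, 0.001], [0.0, -0.001, -1.0]]
wrist_force: [0.1, 0.2, -2.2]
finger_gap: 65.9
gripper_force: 30.0
```

Call:
apply_moves([
  [-1,0,0,1,0,0,0],
  [-1,0,0,1,0,0,0],
  [-1,0,0,1,0,0,0],
  [-1,0,0,1,0,0,0],
  [-1,0,0,1,0,0,0],
  [-1,0,0,0,0,0,0],
  [-1,0,0,0,0,0,0],
  [-1,0,0,0,0,0,0],
  [-1,0,0,0,0,0,0],
  [-1,0,0,0,0,0,0],
])

```text
clock: 9.52
tcp_pos: [519.2, 181.1, 49.1]
tcp_rot: [[1.0, -0.025, -0.0], [-0.025, -1.0, 0.0], [-0.0, -0.0, -1.0]]
wrist_force: [0.7, 0.0, -3.2]
finger_gap: 66.0
gripper_force: 30.0
```

Ears are at ≈45 mm with no contact yet. I'll continue in small steps.

Call:
apply_moves([
  [-1,0,0,1,0,0,0],
  [-1,0,0,1,0,0,0],
  [-1,0,0,1,0,0,0],
  [-1,0,0,1,0,0,0],
  [-1,0,0,0,0,0,0],
  [-1,0,0,0,0,0,0],
  [-1,0,0,0,0,0,0],
  [-1,0,0,0,0,0,0],
  [-1,0,0,0,0,0,0],
  [-1,0,0,0,0,0,0],
])

```text
clock: 10.35
tcp_pos: [519.1, 181.1, 45.0]
tcp_rot: [[1.0, -0.025, -0.0], [-0.025, -1.0, 0.0], [-0.0, -0.0, -1.0]]
wrist_force: [0.1, -0.4, -2.7]
finger_gap: 65.8
gripper_force: 30.0
```

Call:
apply_moves([
  [-1,0,0,1,0,0,0],
  [-1,0,0,1,0,0,0],
  [-1,0,0,1,0,0,0],
  [-1,0,0,1,0,0,0],
  [-1,0,0,0,0,0,0],
  [-1,0,0,0,0,0,0],
  [-1,0,0,0,0,0,0],
  [-1,0,0,0,0,0,0],
  [-1,0,0,0,0,0,0],
  [-1,0,0,0,0,0,0],
])

```text
clock: 11.18
tcp_pos: [519.5, 181.3, 41.2]
tcp_rot: [[1.0, -0.025, 0.001], [-0.025, -1.0, 0.001], [0.001, -0.001, -1.0]]
wrist_force: [2.2, 1.9, -0.9]
finger_gap: 65.9
gripper_force: 30.0
```

Call:
apply_moves([
  [-1,0.5,-0.7,0,0,0,0],
  [-1,0,0,1,0,0,0],
  [-1,0,0,1,0,0,0],
  [-1,0,0,1,0,0,0],
  [-1,0,0,0,0,0,0],
  [-1,0,0,0,0,0,0],
  [-1,0,0,0,0,0,0],
  [-1,0,0,0,0,0,0],
  [-1,0,0,0,0,0,0],
  [-1,0,0,0,0,0,0],
])

```text
clock: 12.02
tcp_pos: [519.5, 181.9, 38.0]
tcp_rot: [[1.0, -0.025, -0.0], [-0.025, -1.0, 0.001], [-0.0, -0.001, -1.0]]
wrist_force: [0.5, 0.9, 2.3]
finger_gap: 65.8
gripper_force: 30.0
```

```bash
python3 - <<'E'
from h import *
for i in range(3):
    o=r.get_obs();print(np.round(o["tcp_pos"],2),np.round(o["wrist_force"],2),np.round(o["ft_torque"],3),np.round(o["tcp_rot"],4)[:,2]); r.capture("side")
E
```

```text
[519.51 181.94  37.97] [0.5  0.85 2.34] [ 0.423 -0.075  0.091] [-3.e-04  5.e-04 -1.e+00]
[519.51 181.91  37.95] [0.62 1.63 2.48] [ 0.466 -0.049  0.036] [-3.e-04  5.e-04 -1.e+00]
[519.53 181.89  37.97] [0.62 1.11 1.42] [ 0.509 -0.038  0.064] [-3.e-04  5.e-04 -1.e+00]
```

Call:
apply_moves([
  [-1,0,-0.3,0,0,0,0],
  [-1,0,0,1,0,0,0],
  [-1,0,0,1,0,0,0],
  [-1,0,0,0,0,0,0],
  [-1,0,0,0,0,0,0],
  [-1,0,0,0,0,0,0],
  [-1,0,0,0,0,0,0],
  [-1,0,0,0,0,0,0],
  [-1,0,0,0,0,0,0],
  [-1,0,0,0,0,0,0],
])

```text
clock: 13.0
tcp_pos: [519.8, 182.0, 36.2]
tcp_rot: [[1.0, -0.025, 0.0], [-0.025, -1.0, 0.0], [0.0, -0.0, -1.0]]
wrist_force: [0.2, 0.4, 4.8]
finger_gap: 65.4
gripper_force: 30.0
```

Call:
apply_moves([
  [-1,0,0,1,0,0,0],
  [-1,0,0,1,0,0,0],
  [-1,0,0,0,0,0,0],
  [-1,0,0,0,0,0,0],
  [-1,0,0,0,0,0,0],
  [-1,0,0,0,0,0,0],
  [-1,0,0,0,0,0,0],
  [-1,0,0,0,0,0,0],
  [-1,0,0,0,0,0,0],
  [-1,0,0,0,0,0,0],
])

```text
clock: 13.83
tcp_pos: [520.5, 182.1, 34.8]
tcp_rot: [[1.0, -0.025, 0.002], [-0.025, -1.0, 0.001], [0.002, -0.001, -1.0]]
wrist_force: [0.0, -0.7, 11.5]
finger_gap: 65.9
gripper_force: 30.0
```

Call:
apply_moves([
  [-1,0,0,1,0,0,0],
  [-1,0,0,0,0,0,0],
  [-1,0,0,0,0,0,0],
  [-1,0,0,0,0,0,0],
  [-1,0,0,0,0,0,0],
  [-1,0,0,0,0,0,0],
  [-1,0,0,0,0,0,0],
  [-1,0,0,0,0,0,0],
  [-1,0,0,0,0,0,0],
  [-1,0,0,0,0,0,0],
])

```text
clock: 14.67
tcp_pos: [520.4, 182.0, 33.6]
tcp_rot: [[1.0, -0.025, 0.001], [-0.025, -1.0, 0.001], [0.001, -0.001, -1.0]]
wrist_force: [-0.2, -0.4, 8.0]
finger_gap: 65.9
gripper_force: 30.0
```

```bash
python3 - <<'E'
from h import *
for i in range(3):
    o=r.get_obs();print(np.round(o["tcp_pos"],2),np.round(o["wrist_force"],2),np.round(o["ft_torque"],3),np.round(o["tcp_rot"],4)[:,2]); r.capture("side")
E
```

```text
[520.39 182.03  33.6 ] [-0.25 -0.36  7.97] [ 0.049 -0.306 -0.045] [ 1.3e-03  6.0e-04 -1.0e+00]
[520.38 182.05  33.62] [-0.77  0.15  8.36] [-0.017 -0.293  0.03 ] [ 1.4e-03  6.0e-04 -1.0e+00]
[520.37 182.02  33.61] [ 0.22 -0.29  8.46] [-0.027 -0.303  0.038] [ 1.3e-03  6.0e-04 -1.0e+00]
```

Call:
apply_moves([
  [-1,0,0,1,0,0,0],
  [-1,0,0,1,0,0,0],
  [-1,0,0,0,0,0,0],
  [-1,0,0,0,0,0,0],
  [-1,0,0,0,0,0,0],
  [-1,0,0,0,0,0,0],
  [-1,0,0,0,0,0,0],
  [-1,0,0,0,0,0,0],
  [-1,0,0,0,0,0,0],
  [-1,0,0,0,0,0,0],
])

```text
clock: 15.65
tcp_pos: [520.0, 182.0, 31.3]
tcp_rot: [[1.0, -0.025, 0.001], [-0.025, -1.0, 0.0], [0.001, -0.0, -1.0]]
wrist_force: [-0.1, 0.4, 6.1]
finger_gap: 65.7
gripper_force: 30.0
```

Call:
apply_moves([
  [-1,0,0,1,0,0,0],
  [-1,0,0,0,0,0,0],
  [-1,0,0,0,0,0,0],
  [-1,0,0,0,0,0,0],
  [-1,0,0,0,0,0,0],
  [-1,0,0,0,0,0,0],
  [-1,0,0,0,0,0,0],
  [-1,0,0,0,0,0,0],
  [-1,0,0,0,0,0,0],
  [-1,0,0,0,0,0,0],
])

```text
clock: 16.48
tcp_pos: [519.8, 182.1, 30.5]
tcp_rot: [[1.0, -0.025, 0.0], [-0.025, -1.0, 0.0], [0.0, -0.0, -1.0]]
wrist_force: [-1.1, -0.5, 8.6]
finger_gap: 65.6
gripper_force: 30.0
```

Call:
apply_moves([
  [-1,0,0,0.6,0,0,0],
  [-1,0,0,0,0,0,0],
  [-1,0,0,0,0,0,0],
  [-1,0,0,0,0,0,0],
  [-1,0,0,0,0,0,0],
  [-1,0,0,0,0,0,0],
  [-1,0,0,0,0,0,0],
  [-1,0,0,0,0,0,0],
  [-1,0,0,0,0,0,0],
  [-1,0,0,0,0,0,0],
])

```text
clock: 17.32
tcp_pos: [519.7, 182.0, 29.6]
tcp_rot: [[1.0, -0.025, -0.0], [-0.025, -1.0, 0.0], [-0.0, -0.0, -1.0]]
wrist_force: [0.1, 0.7, 6.6]
finger_gap: 65.9
gripper_force: 30.0
```

Call:
apply_moves([
  [-1,0,0,0.6,0,0,0],
  [-1,0,0,0,0,0,0],
  [-1,0,0,0,0,0,0],
  [-1,0,0,0,0,0,0],
  [-1,0,0,0,0,0,0],
  [-1,0,0,0,0,0,0],
  [-1,0,0,0,0,0,0],
  [-1,0,0,0,0,0,0],
  [-1,0,0,0,0,0,0],
  [-1,0,0,0,0,0,0],
])

```text
clock: 18.15
tcp_pos: [519.8, 182.0, 29.1]
tcp_rot: [[1.0, -0.025, 0.0], [-0.025, -1.0, 0.0], [0.0, -0.0, -1.0]]
wrist_force: [-0.1, 0.5, 6.4]
finger_gap: 65.8
gripper_force: 30.0
```

```bash
python3 - <<'E'
from h import *
for i in range(3):
    o=r.get_obs();print(np.round(o["tcp_pos"],2),np.round(o["wrist_force"],2),np.round(o["ft_torque"],3),np.round(o["tcp_rot"],4)[:,2]); r.capture("side")
E
```

```text
[519.84 181.98  29.11] [-0.09  0.45  6.41] [0.182 0.337 0.008] [ 2.e-04  3.e-04 -1.e+00]
[519.85 182.01  29.11] [-0.83  0.39  6.95] [0.15  0.355 0.007] [ 2.e-04  4.e-04 -1.e+00]
[519.82 181.98  29.07] [0.91 1.08 7.23] [0.149 0.369 0.006] [ 1.e-04  3.e-04 -1.e+00]
```

Call:
apply_moves([
  [-1,0,0,0.6,0,0,0],
  [-1,0,0,0,0,0,0],
  [-1,0,0,0,0,0,0],
  [-1,0,0,0,0,0,0],
  [-1,0,0,0,0,0,0],
  [-1,0,0,0,0,0,0],
  [-1,0,0,0,0,0,0],
  [-1,0,0,0,0,0,0],
  [-1,0,0,0,0,0,0],
  [-1,0,0,0,0,0,0],
])

```text
clock: 19.13
tcp_pos: [520.0, 182.0, 28.6]
tcp_rot: [[1.0, -0.025, 0.0], [-0.025, -1.0, 0.0], [0.0, -0.0, -1.0]]
wrist_force: [-0.6, 1.2, 6.7]
finger_gap: 65.9
gripper_force: 30.0
```

```bash
cat > st.py <<'E'
from h import *
L=[]
for i in range(3):
    o=r.get_obs();L.append(np.r_[o["tcp_pos"],o["wrist_force"],o["ft_torque"],np.array(o["tcp_rot"])[:2,2]]); r.capture("side")
print(round(o["clock"],1),np.round(np.mean(L,0),3))
E
python3 st.py
```

```text
19.2 [5.19978e+02 1.82001e+02 2.85580e+01 1.62000e-01 5.94000e-01 7.02400e+00
 1.43000e-01 2.58000e-01 1.30000e-02 0.00000e+00 0.00000e+00]
```

Call:
apply_moves([
  [-1,0,0,0.5,0,0,0],
  [-1,0,0,0,0,0,0],
  [-1,0,0,0,0,0,0],
  [-1,0,0,0,0,0,0],
  [-1,0,0,0,0,0,0],
  [-1,0,0,0,0,0,0],
  [-1,0,0,0,0,0,0],
  [-1,0,0,0,0,0,0],
  [-1,0,0,0,0,0,0],
  [-1,0,0,0,0,0,0],
])

```text
clock: 20.12
tcp_pos: [520.1, 182.0, 28.2]
tcp_rot: [[1.0, -0.025, 0.001], [-0.025, -1.0, 0.0], [0.001, -0.0, -1.0]]
wrist_force: [0.2, -0.2, 8.8]
finger_gap: 65.8
gripper_force: 30.0
```

```bash
python3 st.py
```

```text
20.2 [5.20069e+02 1.82008e+02 2.81910e+01 7.55000e-01 2.89000e-01 8.40700e+00
 8.50000e-02 3.09000e-01 3.00000e-03 1.00000e-03 0.00000e+00]
```

Call:
apply_moves([
  [-1,0,0,0.6,0,0,0],
  [-1,0,0,0,0,0,0],
  [-1,0,0,0,0,0,0],
  [-1,0,0,0,0,0,0],
  [-1,0,0,0,0,0,0],
  [-1,0,0,0.5,0,0,0],
  [-1,0,0,0,0,0,0],
  [-1,0,0,0,0,0,0],
  [-1,0,0,0,0,0,0],
  [-1,0,0,0,0,0,0],
])

```text
clock: 21.1
tcp_pos: [520.3, 182.0, 27.2]
tcp_rot: [[1.0, -0.025, 0.001], [-0.025, -1.0, 0.001], [0.001, -0.001, -1.0]]
wrist_force: [-0.2, 1.0, 8.6]
finger_gap: 65.8
gripper_force: 30.0
```

```bash
python3 st.py
```

```text
21.2 [5.20326e+02 1.81991e+02 2.71600e+01 9.91000e-01 3.80000e-01 8.40700e+00
 9.60000e-02 1.55000e-01 2.30000e-02 1.00000e-03 0.00000e+00]
```

Call:
apply_moves([
  [-1,0,0,0.5,0,0,0],
  [-1,0,0,0,0,0,0],
  [-1,0,0,0,0,0,0],
  [-1,0,0,0,0,0,0],
  [-1,0,0,0,0,0,0],
  [-1,0,0,0,0,0,0],
  [-1,0,0,0,0,0,0],
  [-1,0,0,0,0,0,0],
  [-1,0,0,0,0,0,0],
  [-1,0,0,0,0,0,0],
])

```text
clock: 22.08
tcp_pos: [520.4, 182.0, 26.9]
tcp_rot: [[1.0, -0.025, 0.001], [-0.025, -1.0, 0.0], [0.001, -0.001, -1.0]]
wrist_force: [0.6, 0.1, 10.5]
finger_gap: 66.3
gripper_force: 30.0
```

```bash
python3 st.py
```

```text
22.2 [ 5.20401e+02  1.81994e+02  2.68560e+01  5.69000e-01 -1.88000e-01
  1.11500e+01 -3.80000e-02  2.29000e-01  2.70000e-02  1.00000e-03
  0.00000e+00]
```

Call:
apply_moves([
  [-1,0,0,0.5,0,0,0],
  [-1,0,0,0,0,0,0],
  [-1,0,0,0,0,0,0],
  [-1,0,0,0,0,0,0],
  [-1,0,0,0,0,0,0],
  [-1,0,0,0,0,0,0],
  [-1,0,0,0,0,0,0],
  [-1,0,0,0,0,0,0],
  [-1,0,0,0,0,0,0],
  [-1,0,0,0,0,0,0],
])

```text
clock: 23.07
tcp_pos: [520.4, 182.0, 26.6]
tcp_rot: [[1.0, -0.025, 0.001], [-0.025, -1.0, 0.0], [0.001, -0.001, -1.0]]
wrist_force: [1.1, -0.5, 14.2]
finger_gap: 65.7
gripper_force: 30.0
```

```bash
python3 st.py
```

```text
23.2 [ 5.20444e+02  1.81998e+02  2.65880e+01  2.06000e-01 -8.12000e-01
  1.38690e+01 -1.09000e-01  4.35000e-01 -1.00000e-02  1.00000e-03
  1.00000e-03]
```

Call:
apply_moves([
  [-1,0,0,0.4,0,0,0],
  [-1,0,0,0,0,0,0],
  [-1,0,0,0,0,0,0],
  [-1,0,0,0,0,0,0],
  [-1,0,0,0,0,0,0],
  [-1,0,0,0,0,0,0],
  [-1,0,0,0,0,0,0],
  [-1,0,0,0,0,0,0],
  [-1,0,0,0,0,0,0],
  [-1,0,0,0,0,0,0],
])

```text
clock: 24.05
tcp_pos: [520.5, 182.0, 26.6]
tcp_rot: [[1.0, -0.025, 0.002], [-0.025, -1.0, 0.0], [0.002, -0.0, -1.0]]
wrist_force: [-1.6, -1.6, 19.3]
finger_gap: 65.4
gripper_force: 30.0
```

```bash
python3 st.py
```

```text
24.1 [ 5.20469e+02  1.82000e+02  2.65760e+01 -1.25500e+00 -1.17700e+00
  1.91070e+01 -2.68000e-01  7.65000e-01  6.00000e-03  2.00000e-03
  0.00000e+00]
```

Call:
apply_moves([
  [-1,0,0,-0.8,0,0,0],
  [-1,0,0,0,0,0,0],
  [-1,0,0,0,0,0,0],
  [-1,0,0,0,0,0,0],
  [-1,0,0,0,0,0,0],
  [-1,0,0,0,0,0,0],
  [-1,0,0,0,0,0,0],
  [-1,0,0,0,0,0,0],
  [-1,0,0,0,0,0,0],
  [-1,0,0,0,0,0,0],
])

```text
clock: 25.03
tcp_pos: [520.4, 182.0, 26.8]
tcp_rot: [[1.0, -0.025, 0.001], [-0.025, -1.0, 0.001], [0.001, -0.001, -1.0]]
wrist_force: [0.7, -1.2, 11.3]
finger_gap: 65.6
gripper_force: 30.0
```

```bash
python3 st.py
```

```text
25.1 [ 5.20426e+02  1.81999e+02  2.67670e+01 -7.00000e-03 -1.01100e+00
  1.07350e+01 -2.80000e-02  1.99000e-01  3.70000e-02  1.00000e-03
  1.00000e-03]
```

Call:
apply_moves([
  [-1,0,0,-0.8,0,0,0],
  [-1,0,0,0,0,0,0],
  [-1,0,0,0,0,0,0],
  [-1,0,0,0,0,0,0],
  [-1,0,0,0,0,0,0],
  [-1,0,0,0,0,0,0],
  [-1,0,0,0,0,0,0],
  [-1,0,0,0,0,0,0],
  [-1,0,0,0,0,0,0],
  [-1,0,0,0,0,0,0],
])

```text
clock: 26.02
tcp_pos: [520.3, 182.0, 27.0]
tcp_rot: [[1.0, -0.025, 0.001], [-0.025, -1.0, 0.001], [0.001, -0.001, -1.0]]
wrist_force: [4.7, -0.2, 4.5]
finger_gap: 66.0
gripper_force: 30.0
```

```bash
python3 st.py
```

```text
26.1 [ 5.20318e+02  1.82033e+02  2.69970e+01  5.28600e+00 -2.31000e-01
  4.39000e+00 -4.30000e-02 -9.28000e-01 -6.20000e-02  1.00000e-03
  1.00000e-03]
```

Call:
apply_moves([
  [-1,0,0,-0.7,0,0,0],
  [-1,0,0,0,0,0,0],
  [-1,0,0,0,0,0,0],
  [-1,0,0,0,0,0,0],
  [-1,0,0,0,0,0,0],
  [-1,0,0,0,0,0,0],
  [-1,0,0,0,0,0,0],
  [-1,0,0,0,0,0,0],
  [-1,0,0,0,0,0,0],
  [-1,0,0,0,0,0,0],
])

```text
clock: 27.0
tcp_pos: [520.3, 182.0, 27.3]
tcp_rot: [[1.0, -0.025, 0.001], [-0.025, -1.0, 0.001], [0.001, -0.001, -1.0]]
wrist_force: [6.3, -0.1, -2.7]
finger_gap: 65.6
gripper_force: 30.0
```

```bash
python3 st.py; python3 - <<'E'
from h import *
im=r.capture("side")
print([proj("side",p) for p in [(457,182,45),(581,180,45)]])
cv2.imwrite("pics/s2.png",cv2.resize(im[135:205,250:340,::-1],None,fx=8,fy=8,interpolation=2))
cv2.imwrite("pics/w5.png",r.capture("wrist")[:,:,::-1])
E
```

```text
27.1 [ 5.20293e+02  1.82004e+02  2.72300e+01  6.84900e+00  1.50000e-02
 -2.08000e+00  1.02000e-01 -1.24800e+00 -3.10000e-02  1.00000e-03
  1.00000e-03]
[array([272.80493822, 172.35071128]), array([314.49311192, 170.10571984])]
```

```bash
python3 - <<'E'
from h import *
k=K("wrist");o=r.get_obs();p=o["tcp_pos"];R=np.array(o["tcp_rot"])
for x,z in [(54,0),(65,0),(68,0),(70,0),(68,-4),(65,-4.5)]: print(x,z,[np.round(proj("wrist",p+R@np.array([x,y,z]),k),1).tolist() for y in (-15,15)])
im=cv2.imread("pics/w5.png")[85:185,250:380]
cv2.imwrite("pics/w5c.png",cv2.resize(im,None,fx=6,fy=6,interpolation=2))
E
```

```text
54 0 [[282.4, 154.5], [345.1, 154.5]]
65 0 [[281.7, 131.1], [345.6, 131.0]]
68 0 [[281.5, 124.5], [345.8, 124.5]]
70 0 [[281.4, 120.1], [345.9, 120.0]]
68 -4 [[280.7, 125.0], [346.6, 124.9]]
65 -4.5 [[280.7, 131.8], [346.5, 131.7]]
```

View pics/w5c.png

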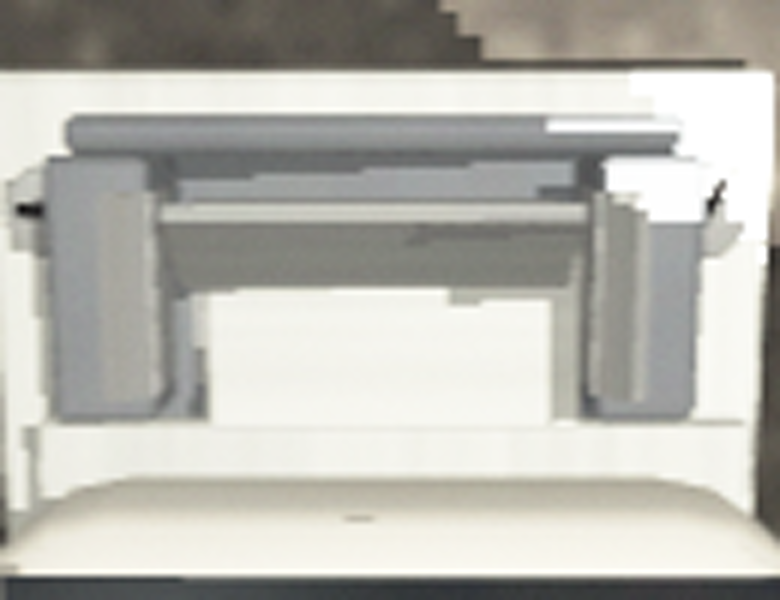

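The wide clip's bead covers about 3.6 mm of the wide ear, so that end has snapped. The side force may come from the narrow clip. I'll test by relaxing in +x.

Call:
apply_moves([
  [-1,0.5,0,0,0,0,0],
  [-1,0,0,0,0,0,0],
  [-1,0,0,0,0,0,0],
  [-1,0,0,0,0,0,0],
  [-1,0,0,0,0,0,0],
  [-1,0,0,0,0,0,0],
  [-1,0,0,0,0,0,0],
  [-1,0,0,0,0,0,0],
  [-1,0,0,0,0,0,0],
  [-1,0,0,0,0,0,0],
])

```text
clock: 28.08
tcp_pos: [520.3, 182.0, 27.2]
tcp_rot: [[1.0, -0.025, 0.0], [-0.025, -1.0, 0.0], [0.0, -0.0, -1.0]]
wrist_force: [5.3, 0.2, -0.8]
finger_gap: 65.8
gripper_force: 30.0
```

```bash
python3 st.py
```

```text
28.2 [ 5.20333e+02  1.81995e+02  2.72360e+01  6.15200e+00  1.16000e-01
 -7.66000e-01  1.48000e-01 -9.91000e-01 -3.50000e-02  0.00000e+00
  0.00000e+00]
```

Call:
apply_moves([
  [-1,0.5,0,0,0,0,0],
  [-1,0.4,0,0,0,0,0],
  [-1,0,0,0,0,0,0],
  [-1,0,0,0,0,0,0],
  [-1,0,0,0,0,0,0],
  [-1,0,0,0,0,0,0],
  [-1,0,0,0,0,0,0],
  [-1,0,0,0,0,0,0],
  [-1,0,0,0,0,0,0],
  [-1,0,0,0,0,0,0],
])

```text
clock: 29.07
tcp_pos: [520.4, 182.0, 27.2]
tcp_rot: [[1.0, -0.025, -0.001], [-0.025, -1.0, 0.0], [-0.001, -0.0, -1.0]]
wrist_force: [-0.2, 0.8, -0.4]
finger_gap: 65.7
gripper_force: 30.0
```

```bash
python3 st.py
```

```text
29.2 [ 5.20416e+02  1.81990e+02  2.72510e+01 -8.15000e-01  1.33400e+00
 -1.21700e+00  2.89000e-01  3.71000e-01 -1.11000e-01 -1.00000e-03
  0.00000e+00]
```

Call:
apply_moves([
  [-1,0,0,-0.5,0,0,0],
  [-1,0,0,0,0,0,0],
  [-1,0,0,0,0,0,0],
  [-1,0,0,0,0,0,0],
  [-1,0,0,0,0,0,0],
  [-1,0,0,0,0,0,0],
  [-1,0,0,0,0,0,0],
  [-1,0,0,0,0,0,0],
  [-1,0,0,0,0,0,0],
  [-1,0,0,0,0,0,0],
])

```text
clock: 30.05
tcp_pos: [520.4, 182.0, 27.5]
tcp_rot: [[1.0, -0.025, -0.001], [-0.025, -1.0, 0.0], [-0.001, -0.0, -1.0]]
wrist_force: [-0.1, 3.5, -22.0]
finger_gap: 65.5
gripper_force: 30.0
```

```bash
python3 st.py
```

```text
30.1 [ 5.20434e+02  1.81978e+02  2.75110e+01  1.80000e-01  3.79300e+00
 -2.25870e+01  9.33000e-01  1.95000e-01 -9.70000e-02 -1.00000e-03
  0.00000e+00]
```

Both clips hold: a 20 N pull raised the plate only 0.3 mm. I'll relax, release and retreat up.

Call:
apply_moves([
  [-1,0,0,0.5,0,0,0],
  [-1,0,0,0,0,0,0],
  [-1,0,0,0,0,0,0],
  [0.5,0,0,0,0,0,0],
  [1,0,0,0,0,0,0],
  [1,0,0,0,0,0,0],
  [1,0,0,0,0,0,0],
  [1,0,0,0,0,0,0],
  [1,0,0,0,0,0,0],
  [1,0,0,0,0,0,0],
])

```text
clock: 31.03
tcp_pos: [521.3, 182.1, 27.8]
tcp_rot: [[1.0, -0.025, 0.0], [-0.025, -1.0, 0.001], [0.0, -0.001, -1.0]]
wrist_force: [0.7, -0.5, 0.3]
finger_gap: 91.4
gripper_force: 0.0
```

Call:
apply_moves([
  [1,0,0,-4,0,0,0],
  [1,0,0,-12,0,0,0],
  [1,0,0,-20,0,0,0],
  [1,0,0,-25,0,0,0],
  [1,0,0,-30,0,0,0],
  [-1,-10,-20,-4,0,0,0],
  [-1,-15,-30,0,0,0,0],
  [-1,-15,-30,0,0,0,0],
  [-1,-10,-20,0,0,0,0],
  [-1,0,0,0,0,0,0],
])

```text
clock: 31.87
tcp_pos: [470.5, 289.2, 123.3]
tcp_rot: [[1.0, -0.018, -0.001], [-0.018, -1.0, 0.004], [-0.001, -0.004, -1.0]]
wrist_force: [0.0, 1.2, -0.2]
finger_gap: 63.3
gripper_force: 0.0
```

```bash
python3 - <<'E'
from h import *
togo([463,293.5,46],-0.025)
o=r.get_obs();print(o["finger_gap"],o["wrist_force"],np.round(o["joints"],2))
im=r.capture("wrist");cv2.imwrite("pics/w6.png",im[:,:,::-1])
hsv=cv2.cvtColor(im,cv2.COLOR_RGB2HSV);m=((hsv[:,:,0]<6)|(hsv[:,:,0]>174))&(hsv[:,:,1]>170)&(hsv[:,:,2]>120)
n,_,st,c=cv2.connectedComponentsWithStats(m.astype(np.uint8))
for i in range(1,n):
    if st[i,4]>25: print(st[i],c[i],ray("wrist",*c[i],58),ray("wrist",*c[i],9))
E
```

```text
t 31.87 tcp [470.5 289.2 123.3] go [-7.5 -3.9 77.3] turn [-0.04  0.01  0.08]
63.311909704338895 [ 0.02964772  1.18925441 -0.24926569] [-0.45  0.45 -0.27  1.86  0.15  0.86 -2.37]
[ 200  143   18  113 1702] [208.92420682 194.98707403] [489.87803044 359.97815381  58.        ] [477.01364912 376.85193327   9.        ]
[355 220  13  14 126] [361.         226.63492063] [464.01116544 252.75505766  58.        ] [445.4067967  245.83549286   9.        ]
```

Call:
apply_moves([
  [-1,-3,-2,0,0,0,0],
  [-1,-4,-2,10,0,0,0],
  [-1,0,0,15,0,0,0],
  [-1,0,0,20,0,0,0],
  [-1,0,0,20,0,0,0],
  [-1,0,0,12,0,0,0],
  [-1,0,0,0,0,0,0],
  [-1,0,0,0,0,0,0],
  [-1,0,0,0,0,0,0],
  [-1,0,0,0,0,0,0],
])

```text
clock: 32.75
tcp_pos: [467.2, 287.4, 46.3]
tcp_rot: [[1.0, -0.026, 0.001], [-0.026, -1.0, 0.001], [0.001, -0.001, -1.0]]
wrist_force: [0.0, -0.1, 0.4]
finger_gap: -0.0
gripper_force: 0.0
```

```bash
python3 - <<'E'
from h import *
togo([462.5,293.5,46],-0.025)
o=r.get_obs();print(o["finger_gap"],o["wrist_force"])
togo([461.5,249.5,46],-0.025)
E
```

```text
t 32.75 tcp [467.2 287.4  46.3] go [-4.9 -6.   0.3] turn [-0.01 -0.01 -0.01]
-0.02814557239957108 [ 0.00535233 -0.09330801  0.43757142]
t 32.75 tcp [467.2 287.4  46.3] go [-4.7 38.   0.2] turn [-0.01 -0.01 -0.01]
```

Call:
apply_moves([
  [-1,-4.7,2,0,0,0,0],
  [-1,0,4,0,0,0,0],
  [-1,0,4,0,0,0,0],
  [-1,0,4,0,0,0,0],
  [-1,0,4,0,0,0,0],
  [-1,0,4,0,0,0,0],
  [-1,0,4,0,0,0,0],
  [-1,0,4,0,0,0,0],
  [-1,0,0,0,0,0,0],
  [-1,0,0,0,0,0,0],
])

```text
clock: 33.58
tcp_pos: [461.3, 257.0, 45.5]
tcp_rot: [[1.0, -0.026, -0.0], [-0.026, -1.0, -0.0], [-0.0, 0.0, -1.0]]
wrist_force: [0.0, -0.0, 0.1]
finger_gap: 0.4
gripper_force: 0.0
```

```bash
python3 st.py
```

```text
33.7 [ 4.61282e+02  2.57155e+02  4.54800e+01 -5.60000e-02 -4.22000e-01
  2.70000e-02  3.70000e-02  3.70000e-02  1.90000e-02 -0.00000e+00
 -0.00000e+00]
```

Call:
apply_moves([
  [-1,0,2,0,0,0,0],
  [-1,0,2,0,0,0,0],
  [-1,0,2,0,0,0,0],
  [-1,0,1,0,0,0,0],
  [-1,0,0,0,0,0,0],
  [-1,0,0,0,0,0,0],
  [-1,0,0,0,0,0,0],
  [-1,0,0,0,0,0,0],
  [-1,0,0,0,0,0,0],
  [-1,0,0,0,0,0,0],
])

```text
clock: 34.57
tcp_pos: [461.0, 250.5, 45.5]
tcp_rot: [[1.0, -0.025, -0.0], [-0.025, -1.0, 0.0], [-0.0, -0.0, -1.0]]
wrist_force: [0.2, 0.2, 0.3]
finger_gap: 0.5
gripper_force: 0.1
```

```bash
cat > kn.py <<'E'
from h import *
for n in ("wrist","side","scene"):
    k=K(n);im=r.capture(n)
    hsv=cv2.cvtColor(im,cv2.COLOR_RGB2HSV);m=((hsv[:,:,0]<6)|(hsv[:,:,0]>174))&(hsv[:,:,1]>150)&(hsv[:,:,2]>90)
    c,_,st,ce=cv2.connectedComponentsWithStats(m.astype(np.uint8))
    for i in range(1,c):
        if st[i,4]>4:
            p=ray(n,*ce[i],54)
            if 400<p[0]<520 and 180<p[1]<300: print(n,st[i],p)
E
python3 st.py; python3 kn.py
```

```text
34.7 [ 4.61001e+02  2.50479e+02  4.55130e+01  3.79000e-01  3.05000e-01
  2.39000e-01  5.30000e-02  2.30000e-02 -1.90000e-02 -0.00000e+00
  0.00000e+00]
side [284 149   8   5  30] [504.19806342 292.79932411  54.        ]
side [255 152   3   2   5] [404.74140114 297.61077267  54.        ]
```

Call:
apply_moves([
  [-1,0,2,0,0,0,0],
  [-1,0,1,0,0,0,0],
  [-1,0,1,0,0,0,0],
  [-1,0,1,0,0,0,0],
  [-1,0,0,0,0,0,0],
  [-1,0,0,0,0,0,0],
  [-1,0,0,0,0,0,0],
  [-1,0,0,0,0,0,0],
  [-1,0,0,0,0,0,0],
  [-1,0,0,0,0,0,0],
])

```text
clock: 35.7
tcp_pos: [461.1, 246.6, 45.8]
tcp_rot: [[1.0, -0.024, 0.001], [-0.024, -1.0, 0.002], [0.001, -0.002, -1.0]]
wrist_force: [0.8, 5.7, 0.3]
finger_gap: 0.4
gripper_force: 2.2
```

```bash
python3 st.py;python3 - <<'E'
from h import *
k=K("wrist");im=r.capture("wrist");cv2.imwrite("pics/w7.png",im[:,:,::-1])
for y in (72,62,52,42): print(y,proj("wrist",[520.3-60+.025*y,182+1.5+y,54],k),proj("scene",[520.3-60+.025*y,182+1.5+y,54]),proj("side",[520.3-60+.025*y,182+1.5+y,54]))
for n in("scene","side"):
    q=r.capture(n).astype(int); m=(q[:,:,0]>90)&(q[:,:,0]>2*q[:,:,1])&(q[:,:,0]>2*q[:,:,2]); m[:, :240]=0;m[210:]=0;m[:,340:]=0
    v,u=np.nonzero(m);print(n,[(a,b) for a,b in zip(u,v) if b>148][:40])
E
```

```text
35.8 [ 4.61082e+02  2.46583e+02  4.58160e+01  1.00000e-03  5.51500e+00
  6.38000e-01  1.15500e+00  1.40000e-01 -1.70000e-02  1.00000e-03
  2.00000e-03]
72 [295.9710885  263.33750973] [287.28207493 152.00593609] [274.29816018 157.68451815]
62 [315.99978037 263.34199041] [286.46324764 153.81563904] [274.21489843 159.24726634]
52 [336.03195008 263.34647187] [285.63661279 155.64259758] [274.13055135 160.83038514]
42 [356.06759853 263.35095411] [284.80205819 157.48705969] [274.04509758 162.43427548]
scene [(np.int64(284), np.int64(157))]
side [(np.int64(288), np.int64(149)), (np.int64(289), np.int64(149)), (np.int64(290), np.int64(149)), (np.int64(284), np.int64(150)), (np.int64(285), np.int64(150)), (np.int64(286), np.int64(150)), (np.int64(287), np.int64(150)), (np.int64(288), np.int64(150)), (np.int64(289), np.int64(150)), (np.int64(290), np.int64(150)), (np.int64(291), np.int64(150)), (np.int64(256), np.int64(151)), (np.int64(284), np.int64(151)), (np.int64(285), np.int64(151)), (np.int64(286), np.int64(151)), (np.int64(287), np.int64(151)), (np.int64(288), np.int64(151)), (np.int64(289), np.int64(151)), (np.int64(290), np.int64(151)), (np.int64(291), np.int64(151)), (np.int64(254), np.int64(152)), (np.int64(255), np.int64(152)), (np.int64(256), np.int64(152)), (np.int64(257), np.int64(152)), (np.int64(284), np.int64(152)), (np.int64(285), np.int64(152)), (np.int64(286), np.int64(152)), (np.int64(287), np.int64(152)), (np.int64(288), np.int64(152)), (np.int64(289), np.int64(152)), (np.int64(290), np.int64(152)), (np.int64(291), np.int64(152)), (np.int64(255), np.int64(153)), (np.int64(256), np.int64(153)), (np.int64(257), np.int64(153)), (np.int64(285), np.int64(153)), (np.int64(286), np.int64(153)), (np.int64(287), np.int64(153)), (np.int64(288), np.int64(153)), (np.int64(289), np.int64(153))]
```

Resistance is at the expected end position. I'll nudge slightly more, then retreat and verify.

Call:
apply_moves([
  [-1,0,0.7,0,0,0,0],
  [-1,0,0,0,0,0,0],
  [-1,0,0,0,0,0,0],
  [-1,0,0,0,0,0,0],
  [-1,0,-4,0,0,0,0],
  [-1,0,-8,0,0,0,0],
  [-1,0,-10,0,0,0,0],
  [-1,0,-10,-10,0,0,0],
  [-1,0,0,-30,0,0,0],
  [-1,0,0,-30,0,0,0],
])

```text
clock: 36.83
tcp_pos: [460.4, 277.5, 115.2]
tcp_rot: [[1.0, -0.023, -0.003], [-0.023, -1.0, -0.001], [-0.003, 0.001, -1.0]]
wrist_force: [0.2, -0.5, -0.1]
finger_gap: 0.7
gripper_force: 0.0
```

Call:
apply_moves([
  [-1,-20,0,-30,0,0,0],
  [-1,-20,0,-30,0,0,0],
  [-1,-20,0,-30,0,0,0],
  [-1,0,0,0,0,0,0],
  [-1,0,0,0,0,0,0],
  [-1,0,0,0,0,0,0],
  [-1,0,0,0,0,0,0],
  [-1,0,0,0,0,0,0],
  [-1,0,0,0,0,0,0],
  [-1,0,0,0,0,0,0],
])

```text
clock: 37.67
tcp_pos: [401.7, 278.0, 204.7]
tcp_rot: [[1.0, -0.025, -0.001], [-0.025, -1.0, -0.0], [-0.001, 0.001, -1.0]]
wrist_force: [0.7, 0.3, 0.2]
finger_gap: 0.7
gripper_force: 0.0
```

```bash
python3 kn.py; python3 -c "
from h import *
for y in (72,46,42): print(y,[520.3-60+.025*y,183.5+y])
o=r.get_obs();print(o['clock'],o['tcp_pos'],o['wrist_force'])"
```

```text
wrist [362 119  13  11 112] [460.89619731 226.87436262  54.        ]
side [255 150  37   4 103] [458.13980472 296.50969285  54.        ]
72 [462.09999999999997, 255.5]
46 [461.44999999999993, 229.5]
42 [461.34999999999997, 225.5]
37.8167 [401.74804236 278.19948572 205.23171451] [-0.60958328 -0.04265112  0.64881321]
```

```bash
python3 -c "
from station import r
print(r.close_job())"
```

```text
the job is handed in; nothing more can be done
None
```

The terminal is clipped into the bracket with its wide ear in the wide slot. The red-knobbed bolt is pushed to its stop, and the job was handed in at about 38 s. A roughly 20 N pull confirmed both clips hold, but I inferred the bolt's full travel from the end-stop force and knob position, as the camera reading was only good to a millimetre or two.

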